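# Fit the new electrode module in the analyser

### The arm

A 6-joint arm with a two-finger parallel gripper is mounted at the origin on the work surface. World frame = base frame: x ahead of the robot, y to its left, z up, the work surface at z = 0. Lengths are in m, angles in degrees, forces in N, time in s.
With the tool pointing down it reaches from about 0.3 to 0.875 m from the base axis. Payload 6.4 kg.
Tool frame: the origin (TCP) lies on the centre line of the jaws, within the pads' length; the fingertips stand 22 mm ahead of it and the grasp point (between the pads) lies 3 mm ahead of it (r.tcp_to_tips is the distance from the TCP to the fingertips, in m); z points along the fingers, y is the line along which they close (so a half turn about z gives the same grasp; the last joint's range is limited). The gripper opens to 85 mm and grips with 20 to 120 N. Pads are 22 mm wide; open, the fingers measure 114 mm over their backs; the gripper's body (76 mm by 85 mm) begins 54 mm behind the grasp point. The pads swing forward as they close: fully open they stand 13 mm farther back than shut.
Start: joints at [-11.82, 10.359, 92.074, -0, 77.567, -11.82], TCP at [0.575, 0, 0.253] pointing down, gripper open.
Joint ranges: [-171.53, 171.53], [-51.25, 118.39], [17.06, 147.69], [-65.23, 245.23], [0, 150.52], [-178.68, 178.68]. Speed limits (degrees/s): [147.25, 147.25, 172.46, 180, 180, 180].

### API

Orientations are given as a 3x3 rotation matrix whose columns are the frame's x, y, z axes.
In Python, from station import sensors, optics, job, finder, r gives the robot as it stands.
- The arm moves only by the shell command python3 -m jog 'ROWS' [FORCE]. ROWS is JSON, a list that holds one entry, the list of rows, each a list of 7 numbers: the shift along the tool's x, y, z each as a share of 400 mm, from -1 to 1, then the turn, a rotation vector about the tool's x, y, z each as a share of pi rad, from -1 to 1, then the closure, from 0 (fully open) to 1 (shut). A call has 1 to 20 rows; each row is the pose to reach, as a shift and turn from the pose commanded when the call began, along the tool's axes at that moment, turning the shorter way round; what a row does not reach only later rows make up. A row lasts 1/12 s, in which the tool goes at most 41.7 mm and 7.16 degrees, less where a joint would pass 70% of its speed; a pose out of reach is approached as far as the arm can. A call with a number of a shift or a turn outside -1 to 1 is refused whole. A call with a gripper value outside its range is refused whole. The fingers move at their own pace and stop on an object; FORCE is the grip in N (left out, the last holds). Time passes only in rows, so rows that repeat a pose let the fingers close. It gives the time, the measured TCP pose, the force, the opening and the grip force at its end, in the units of the state.
- sensors.get_state(): the state, without advancing time (a new reading comes with each control period).
- optics.snapshot(name): name is "scene" or "side" or "wrist"; returns a dict with "frame" (400x640x3 uint8, blue, green, red), "fov_y" (degrees; the focal length in pixels is half the picture's height over the tangent of half this angle, whatever the lens; pixels are square), "cx", "cy" (the principal point, pixels), "rvec" (rotation vector, rad) and "tvec" (3), from world to camera coordinates, as OpenCV has them. Camera axes: x right, y down, z forward; pixel columns grow to the right and rows downward; lengths in m; the calibration is good to about 2 mm. The wrist camera is an equidistant fisheye: a pixel r from the principal point sees the ray r / f radians off the axis. A picture is of the moment at which its call begins. There is no depth.
- job.finish_job(): hands the job in; it is judged then, once.
Trained networks look in the newest picture that a camera, given by its name, has taken for a name from the list of things; names that differ only in an ending like _2 or _b are one class to them, and where a whole thing is asked for, a point or a joint stands for the part that bears it (a point fixed in the world has none). Each returns a list of dicts, best first, with "conf" (0 to 1); they miss things now and then, are a little off and sometimes report something else, mostly with a low value. They report only what shows in the picture. A call takes as long as a camera call. They do not tell look-alikes from the thing itself.
- finder.cut_out(camera, target): "mask" (400x640 bool, what is visible of it).
- finder.mark_of(camera, target): "position" ([x, y, z] in m, in world coordinates, good to about 4 mm: a listed point, or the origin of a listed thing).
The state is a dict: "t": time; "joint_pos": joint angles; "qvel": joint speeds; "joint_efforts": joint torques, N m; "ee_pos": TCP position; "tcp_rot": TCP orientation; "ft_force": force on the tool from outside, world axes, zero at the start; "moment": the same for the moment, N m; "finger_gap": finger opening in m; "grasp_force": force on a finger pad.
Only numpy, scipy, OpenCV 4.12 (cv2) and the standard library are available. Lean on these libraries where they do the work, as an engineer would, in place of code of your own. Each camera call takes 0.05 s, during which the arm holds its last target. There are 200 camera calls.

### The job

Swing the analyser's probe arm away from over the socket, clockwise seen from above, all the way round to its end stop, and then plug the new electrode module (blue) into the socket of the dock, pushed fully home with its white collar flat on the dock. Leave the probe arm out at its stop and let go of the module. Leave the old red module and the white cuvette block where they stand.

Things in the scene. Friction and masses are not known exactly. Their poses are not given: they have to be found in the camera images.
- dock: White fixed block, 45 mm high; origin on the deck under the middle of the socket hole. Its x runs from the socket towards the steel pillar, z up; it reaches from x = -50 to +180 mm, y = -55 to +55 mm. The pillar (36 mm thick) stands at x = 130 mm and carries the probe arm. Place and yaw vary.
- socket (a point): Middle of the mouth of the socket hole, level with the dock's top, 45 mm above the deck; axes as the dock's. The hole is rectangular, 37 mm along x and 25 mm along y, 31 mm deep, with a 3 mm chamfer round the mouth and a black frame drawn about it. It is 1.5 mm wider on each side than the module's plug.
- probe_arm (a joint): Angle of the probe arm about its upright hinge on the pillar. At 0 it points along the dock's -x, over the socket; it grows as the arm swings clockwise seen from above, to the dock's +y side, to the end stop at 1.45 rad. Starts between 0 and 0.3, blocking the way to the socket. Turns easily (under 2 N at the knob), stays where it is left.
- probe_hinge (a point): Point on the arm's vertical hinge axis, 37 mm above the arm's underside (162 mm above the deck), the same height as probe_knob; its axes turn with the arm.
- probe_knob (a point): Middle of the round blue knob on top of the grey arm: 16 mm across, 147 to 177 mm above the deck, 150 mm from the hinge axis. The point's -x points outward along the arm. The beam under it is 28 mm wide, 125 to 147 mm above the deck, and ends 185 mm from the hinge; a thin steel probe 178 mm from the hinge hangs down to 88 mm above the deck.
- new_module: Blue module, about 120 g, standing loose on the mat. Origin: middle of its underside, z up. From below: black plug 34 (x) x 22 (y) mm, 26 high (lowest 4 mm narrowed to 31 x 19); white collar 46 x 34 from 26 to 32 mm; blue grip block 40 (x) x 26 (y) from 32 to 70 mm. Plugs in with its x along the dock's x, either way round; home, its origin is 26 mm below the socket's mouth.
- old_module: The old module, the same shape but with a red grip block, also standing on the mat; the two may have changed places. Leave it where it stands.
- mat: Fixed grey mat, 160 (x) x 220 (y) x 4 mm thick, on which the two modules stand, 110 mm apart or so. Origin at the middle of its underside.
- cuvette_block: White low cuvette block, 85 x 125 x 22 mm, loose on the deck; origin under its middle. Leave alone.
There are look-alikes about, which are no part of the job. Of the things like the old_module, leave any that is yellow; of the rest the smaller one is meant.

How it is judged (in metres and radians):
On the way, in this order (a step that is already met when the one before it is completed fails the run):
1. the probe arm is swung out to its end stop (within 0.2 rad) (value of joint probe_arm above 1.25 rad), for 0.2 s.
2. the new module is plugged into the socket (z of new_module in the frame of socket below -0.022 m and horizontal distance between new_module and socket below 0.005 m), for 0.2 s.
At the end, for the whole second after the job is handed in: Arm within 0.2 rad of its stop; blue module in the socket within 3 mm of home, 4 mm of centre, 0.15 rad of the dock's line, upright within 0.08 rad, released, at rest; red module within 30 mm of its place and upright (0.2 rad); cuvette block within 30 mm of its place (value of joint probe_arm above 1.25 rad and z of new_module in the frame of socket below -0.023 m and horizontal distance between new_module and socket below 0.004 m and angle between the x axis of new_module and the x axis of socket, either way round below 0.15 rad and angle between new_module's own z axis and vertical below 0.08 rad and linear speed of new_module below 0.01 m/s and distance of each of old_module, cuvette_block from where it was at the start of the episode below 0.03 m and angle between old_module's own z axis and vertical below 0.2 rad); the robot touches nothing.
It fails at once if the old module is moved more than 30 mm or knocked over (distance of old_module from where it was at the start of the episode above 0.03 m or angle between old_module's own z axis and vertical above 0.5 rad).
It fails at once if the cuvette block is moved more than 30 mm (distance of cuvette_block from where it was at the start of the episode above 0.03 m).
It also fails if it takes over 58 s, if anything falls off the work surface, if the arm or the gripper's body presses on something with over 40 N, if the wrist force passes 120 N, or if a joint passes its speed limit or range.

## Working session

There is one attempt and no reset: what is moved stays moved. The work goes in short steps, Python scripts to look and compute and a shell command to move; the robot and the scene stay as the last step left them, time stands still between calls to the robot, and variables do not carry over. Pictures are saved under pics/ and viewed, at most 10 in all, crops included, and the job is handed in when it is done.

```bash
ls; mkdir -p pics; cat > h.py <<'E'
import numpy as np, cv2
from station import sensors, optics, job, finder, r
def cam(n):
    s=optics.snapshot(n); R=cv2.Rodrigues(np.array(s['rvec'],float))[0]; t=np.array(s['tvec'],float).ravel()
    f=200/np.tan(np.radians(s['fov_y']/2)); return s,R,t,f
def ray(s,R,t,f,u,v,z,fish=False):
    a=np.array([u-s['cx'],v-s['cy']],float)
    if fish:
        rr=np.hypot(*a)+1e-9; th=rr/f; d=np.r_[a/rr*np.sin(th),np.cos(th)]
    else: d=np.r_[a/f,1]
    d=R.T@d; c=-R.T@t; return c+d*(z-c[2])/d[2]
def px(s,R,t,f,p,fish=False):
    q=R@np.array(p)+t
    if fish:
        th=np.arctan2(np.hypot(q[0],q[1]),q[2]); k=f*th/np.hypot(q[0],q[1]); return q[0]*k+s['cx'],q[1]*k+s['cy']
    return q[0]/q[2]*f+s['cx'],q[1]/q[2]*f+s['cy']
E
python3 - <<'E'
from h import *
np.set_printoptions(precision=4,suppress=True)
for n in ['scene','side','wrist']:
    s,R,t,f=cam(n); cv2.imwrite(f'pics/{n}0.png',s['frame']); print(n,-R.T@t,f)
    for k in ['dock','socket','probe_hinge','probe_knob','new_module','old_module','mat','cuvette_block']:
        print(k,[(np.round(m['position'],4).tolist(),round(m['conf'],2)) for m in finder.mark_of(n,k)][:4])
print(sensors.get_state())
E
```

```text
pics
scene [1.1586 0.534  0.917 ] 460.65582542744863
dock [([0.4857, 0.109, 0.0016], 0.86), ([0.509, -0.2052, 0.0002], 0.72)]
socket [([0.4863, 0.1086, 0.0428], 0.79)]
probe_hinge [([0.6167, 0.139, 0.161], 0.94)]
probe_knob [([0.4626, 0.1359, 0.16], 0.78)]
new_module [([0.5071, -0.3285, 0.004], 0.55)]
old_module [([0.5099, -0.2066, 0.0007], 0.8), ([0.5054, -0.0669, 0.0002], 0.7), ([0.3617, -0.0971, -0.0021], 0.61)]
mat [([0.4975, -0.2685, 0.0008], 0.75)]
cuvette_block [([0.4529, 0.3605, 0.0002], 0.89)]
side [ 0.3715 -0.6265  0.6864] 389.2190495248885
dock [([0.4856, 0.1092, 0.001], 0.77)]
socket [([0.4884, 0.1133, 0.0432], 0.78)]
probe_hinge [([0.6173, 0.1371, 0.1623], 0.73)]
probe_knob [([0.4656, 0.1402, 0.1618], 0.72)]
new_module [([0.5036, -0.3323, 0.0042], 0.71)]
old_module [([0.5011, -0.0666, -0.003], 0.97), ([0.5129, -0.2064, 0.0064], 0.7), ([0.367, -0.0932, -0.0018], 0.65)]
mat [([0.4971, -0.2666, 0.001], 0.74)]
cuvette_block [([0.4522, 0.3571, 0.002], 0.72)]
wrist [0.5762 0.0684 0.3747] 309.70691628693146
dock [([0.4909, 0.111, 0.0018], 0.63)]
socket [([0.4867, 0.1108, 0.0428], 0.84)]
probe_hinge [([0.6151, 0.1371, 0.1627], 0.6)]
probe_knob [([0.4667, 0.1365, 0.1616], 0.66)]
new_module []
old_module [([0.3618, -0.1017, 0.0004], 0.96), ([0.5054, -0.0633, 0.0004], 0.84), ([0.5093, -0.2025, 0.0034], 0.67), ([0.4649, 0.1398, 0.1642], 0.49)]
mat []
cuvette_block []
{'t': 1.35, 'joint_pos': array([-11.8198,  10.3613,  92.0754,  -0.0019,  77.5673, -11.8213]), 'qvel': array([-0.0015,  0.0953,  0.1031,  0.0053, -0.0304, -0.0889]), 'joint_efforts': array([ -0.0006, -44.4852, -35.1677,  -0.0004,   0.0008,  -0.    ]), 'ee_pos': array([0.575 , 0.    , 0.2533]), 'tcp_rot': array([[-0.    ,  1.    , -0.0001],
       [ 1.    ,  0.    , -0.    ],
       [-0.    , -0.0001, -1.    ]]), 'ft_force': array([-0.6623,  0.1953,  0.0491]), 'moment': array([0.0028, 0.0117, 0.0033]), 'grasp_force': 0.0, 'finger_gap': 0.0856126060390643}
```

View pics/scene0.png

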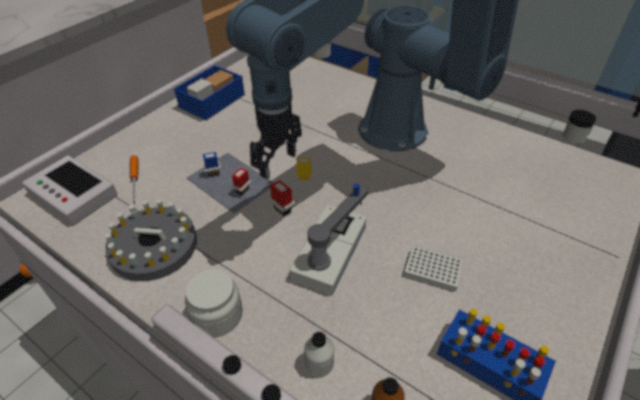

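View pics/side0.png

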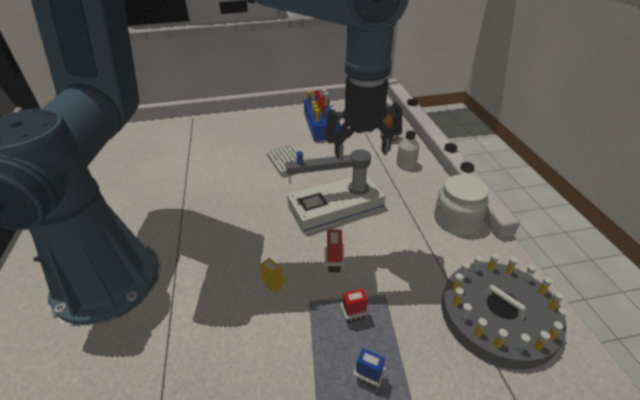

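The scene view shows the blue module at (210,160) and the small red one beside it on the mat at (240,180). The bigger red look-alike is at (282,195), the yellow one at (304,168), and the probe arm crosses the socket with its knob at (356,190). The side view agrees, and the network positions fit the given sizes: the knob–hinge distance comes out at 151 mm. I'll put the open fingers around the knob.

```bash
python3 -c "
from station import r;print(r.tcp_to_tips)"
python3 -m jog '[[[0.344,-0.274,0,0,0,-0.5,0.4],[0.344,-0.274,0,0,0,-0.5,0.4],[0.344,-0.274,0,0,0,-0.5,0.4],[0.344,-0.274,0,0,0,-0.5,0.4],[0.344,-0.274,0,0,0,-0.5,0.4],[0.344,-0.274,0,0,0,-0.5,0.4],[0.344,-0.274,0,0,0,-0.5,0.4],[0.344,-0.274,0,0,0,-0.5,0.4],[0.344,-0.274,0,0,0,-0.5,0.4],[0.344,-0.274,0,0,0,-0.5,0.4],[0.344,-0.274,0,0,0,-0.5,0.4],[0.344,-0.274,0,0,0,-0.5,0.4],[0.344,-0.274,0,0,0,-0.5,0.4],[0.344,-0.274,0,0,0,-0.5,0.4]]]' 20
python3 - <<'E'
from h import *
s,R,t,f=cam('wrist'); cv2.imwrite('pics/w1.png',s['frame'])
for k in ['probe_hinge','probe_knob','socket','dock']: print(k,[(np.round(m['position'],4).tolist(),round(m['conf'],2)) for m in finder.mark_of('wrist',k)][:2])
E
```

```text
0.022
t: 2.52
ee_pos: [0.4654, 0.1376, 0.2534]
tcp_rot: [[-1.0, -0.002, 0.0], [-0.002, 1.0, 0.0], [-0.0, 0.0, -1.0]]
ft_force: [-1.2, 0.0, -0.1]
finger_gap: 0.0509
grasp_force: 0.0
probe_hinge []
probe_knob [([0.4646, 0.137, 0.1634], 0.65)]
socket [([0.4872, 0.1101, 0.0432], 0.73)]
dock [([0.4897, 0.1094, -0.0036], 0.85), ([0.4974, -0.27, 0.0022], 0.47)]
```

View pics/w1.png

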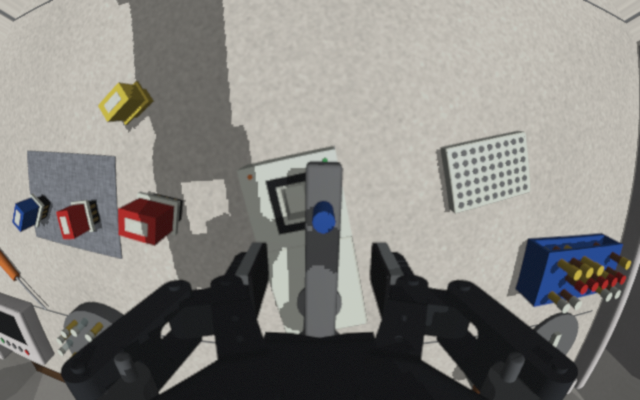

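The wrist view shows the blue knob at (323,218), centred between the fingers with the arm pointing straight out of the hinge. Next I descend and half close, and a script works out the arc.

```bash
python3 -m jog '[[[0,0,0.19,0,0,0,0.4],[0,0,0.19,0,0,0,0.4],[0,0,0.19,0,0,0,0.5],[0,0,0.19,0,0,0,0.65],[0,0,0.19,0,0,0,0.65],[0,0,0.19,0,0,0,0.65]]]'
python3 - <<'E'
from h import *
# arc from current pose about hinge; tool x=-X, y=+Y
h=np.array([.6163,.1377]); p0=sensors.get_state()['ee_pos'][:2]; v=p0-h
print(p0,v)
for a in np.arange(6,79,6):
    c,s=np.cos(np.radians(a)),np.sin(np.radians(a)); p=h+np.array([c*v[0]+s*v[1],-s*v[0]+c*v[1]])
    d=p-p0; print(a,np.round([-d[0]/.4,d[1]/.4,a/180],3).tolist())
E
```

```text
t: 3.27
ee_pos: [0.4671, 0.1377, 0.1798]
tcp_rot: [[-1.0, 0.0, 0.004], [0.0, 1.0, 0.0], [-0.004, 0.0, -1.0]]
ft_force: [0.2, -0.3, 1.2]
finger_gap: 0.0302
grasp_force: 0.0
[0.467099   0.13771012] [-1.49201002e-01  1.01183687e-05]
6 [-0.002, 0.039, 0.033]
12 [-0.008, 0.078, 0.067]
18 [-0.018, 0.115, 0.1]
24 [-0.032, 0.152, 0.133]
30 [-0.05, 0.186, 0.167]
36 [-0.071, 0.219, 0.2]
42 [-0.096, 0.25, 0.233]
48 [-0.123, 0.277, 0.267]
54 [-0.154, 0.302, 0.3]
60 [-0.187, 0.323, 0.333]
66 [-0.221, 0.341, 0.367]
72 [-0.258, 0.355, 0.4]
78 [-0.295, 0.365, 0.433]
```

```bash
python3 -m jog '[[[-0.002,0.039,0,0,0,0.033,0.65],[-0.008,0.078,0,0,0,0.067,0.65],[-0.018,0.115,0,0,0,0.1,0.65],[-0.032,0.152,0,0,0,0.133,0.65],[-0.05,0.186,0,0,0,0.167,0.65],[-0.071,0.219,0,0,0,0.2,0.65],[-0.096,0.25,0,0,0,0.233,0.65],[-0.123,0.277,0,0,0,0.267,0.65],[-0.154,0.302,0,0,0,0.3,0.65],[-0.187,0.323,0,0,0,0.333,0.65],[-0.221,0.341,0,0,0,0.367,0.65],[-0.24,0.348,0,0,0,0.383,0.65],[-0.255,0.354,0,0,0,0.397,0.65],[-0.255,0.354,0,0,0,0.397,0.65],[-0.255,0.354,0,0,0,0.397,0.65]]]'
python3 - <<'E'
from h import *
for n in ['scene','side','wrist']:
    s,R,t,f=cam(n); cv2.imwrite(f'pics/{n}2.png',s['frame'])
    for k in ['probe_hinge','probe_knob','socket']:
        print(n,k,[(np.round(m['position'],4).tolist(),round(m['conf'],2)) for m in finder.mark_of(n,k)][:2])
print(sensors.get_state()['ft_force'])
E
```

```text
t: 4.52
ee_pos: [0.5683, 0.2795, 0.179]
tcp_rot: [[-0.319, 0.948, 0.003], [0.948, 0.319, 0.001], [-0.0, 0.003, -1.0]]
ft_force: [-0.1, -0.2, -0.7]
finger_gap: 0.0303
grasp_force: 0.0
scene probe_hinge [([0.6167, 0.1388, 0.1626], 0.75)]
scene probe_knob [([0.5623, 0.2777, 0.1619], 0.87)]
scene socket [([0.4867, 0.1095, 0.0436], 0.83)]
side probe_hinge [([0.6159, 0.1366, 0.1614], 0.62)]
side probe_knob [([0.5631, 0.275, 0.1597], 0.98)]
side socket []
wrist probe_hinge []
wrist probe_knob [([0.5629, 0.275, 0.1669], 0.83)]
wrist socket [([0.4876, 0.1092, 0.0433], 0.7)]
[ 0.38494642 -0.65015638 -0.03771455]
```

The knob is now at 111° about the hinge, which puts the arm at about 1.41 rad. I'll lift off and move over the modules.

```bash
python3 -m jog '[[[0,0,-0.1,0,0,0,0.6],[0,0,-0.2,0,0,0,0.6],[0,0,-0.3,0,0,0,0.6],[-0.757,-0.335,-0.3,0,0,0.103,0.4],[-0.757,-0.335,-0.3,0,0,0.103,0.4],[-0.757,-0.335,-0.3,0,0,0.103,0.4],[-0.757,-0.335,-0.3,0,0,0.103,0.4],[-0.757,-0.335,-0.3,0,0,0.103,0.4],[-0.757,-0.335,-0.3,0,0,0.103,0.4],[-0.757,-0.335,-0.3,0,0,0.103,0.4],[-0.757,-0.335,-0.3,0,0,0.103,0.4],[-0.757,-0.335,-0.3,0,0,0.103,0.4]]]'
python3 -m jog '[[[-0.82,-0.07,0,0,0,0,0.35],[-0.82,-0.07,0,0,0,0,0.35],[-0.82,-0.07,0,0,0,0,0.35],[-0.82,-0.07,0,0,0,0,0.35],[-0.82,-0.07,0,0,0,0,0.35],[-0.82,-0.07,0,0,0,0,0.35],[-0.82,-0.07,0,0,0,0,0.35],[-0.82,-0.07,0,0,0,0,0.35],[-0.82,-0.07,0,0,0,0,0.35],[-0.82,-0.07,0,0,0,0,0.35],[-0.82,-0.07,0,0,0,0,0.35]]]'
python3 - <<'E'
from h import *
s,R,t,f=cam('wrist'); cv2.imwrite('pics/w3.png',cv2.resize(s['frame'][:300,120:520],(800,600),interpolation=cv2.INTER_CUBIC))
np.savez('w3.npz',R=R,t=t,f=f,c=[s['cx'],s['cy']]); cv2.imwrite('w3raw.png',s['frame'])
print(-R.T@t)
for n in ['wrist','scene','side']:
    if n!='wrist': optics.snapshot(n)
    for k in ['new_module','old_module','probe_knob','probe_hinge','socket']: print(n,k,[(np.round(m['position'],4).tolist(),round(m['conf'],2)) for m in finder.mark_of(n,k)][:3])
E
```

```text
t: 6.12
ee_pos: [0.5361, -0.057, 0.2974]
tcp_rot: [[0.006, 1.0, -0.0], [1.0, -0.006, -0.003], [-0.003, -0.0, -1.0]]
ft_force: [0.4, 0.8, -0.3]
finger_gap: 0.0513
grasp_force: 0.0
t: 7.03
ee_pos: [0.5088, -0.3777, 0.2969]
tcp_rot: [[0.0, 1.0, -0.0], [1.0, -0.0, 0.001], [0.001, -0.0, -1.0]]
ft_force: [-0.6, 0.3, 0.6]
finger_gap: 0.0556
grasp_force: 0.0
[ 0.51002488 -0.30950773  0.41832734]
wrist new_module [([0.5096, -0.3301, 0.0043], 0.79)]
wrist old_module [([0.5113, -0.2064, 0.0041], 0.71), ([0.5057, -0.3318, 0.0032], 0.44)]
wrist probe_knob []
wrist probe_hinge []
wrist socket []
scene new_module [([0.5071, -0.3304, 0.0039], 0.72)]
scene old_module [([0.5039, -0.0665, 0.0023], 0.84), ([0.3616, -0.0957, -0.0018], 0.8), ([0.5118, -0.2044, 0.0022], 0.65)]
scene probe_knob [([0.563, 0.2741, 0.1586], 0.69)]
scene probe_hinge [([0.6146, 0.1386, 0.1633], 0.92)]
scene socket [([0.4856, 0.1096, 0.0405], 0.7), ([0.5651, 0.2758, 0.157], 0.48)]
side new_module [([0.504, -0.3337, 0.0054], 0.77)]
side old_module [([0.5118, -0.206, 0.0078], 0.94), ([0.5017, -0.0678, 0.0014], 0.76), ([0.3659, -0.0945, -0.0017], 0.57)]
side probe_knob [([0.5662, 0.2769, 0.1589], 0.58)]
side probe_hinge [([0.6165, 0.139, 0.1641], 0.65)]
side socket [([0.4887, 0.1185, 0.0457], 0.7)]
```

View pics/w3.png

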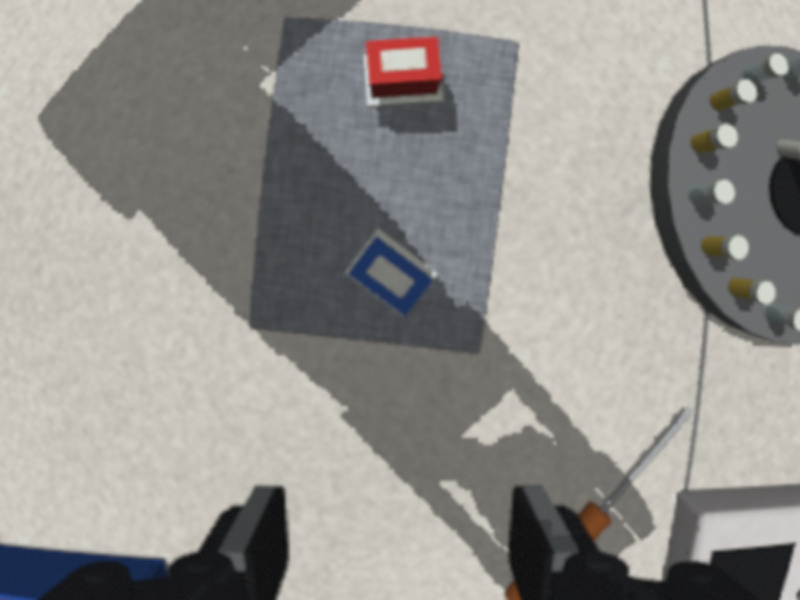

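The blue module is at (390,273) in the crop, seen nearly from above and turned about 35°. The red one is at (403,65), well clear. I'll project the blue outline onto its top plane to fit centre and yaw.

```bash
python3 - <<'E'
from h import *
im=cv2.imread('w3raw.png'); d=np.load('w3.npz'); s=dict(cx=d['c'][0],cy=d['c'][1])
hs=cv2.cvtColor(im,cv2.COLOR_BGR2HSV); m=cv2.inRange(hs,(105,110,40),(130,255,255)); m[:,:280]=0;m[:,360:]=0;m[:100]=0;m[180:]=0
c=max(cv2.findContours(m,cv2.RETR_EXTERNAL,cv2.CHAIN_APPROX_NONE)[0],key=cv2.contourArea)[:,0]
P=np.array([ray(s,d['R'],d['t'],float(d['f']),u,v,.074,True)[:2] for u,v in c])*1000
print(len(c),cv2.minAreaRect(P.astype(np.float32)), cv2.boundingRect(c))
E
```

```text
88 ((505.8753967285156, -328.45697021484375), (24.960412979125977, 38.697265625), 52.980628967285156) (295, 120, 40, 37)
```

```bash
python3 -m jog '[[[0.12,-0.007,0,0,0,-0.294,0.35],[0.12,-0.007,0,0,0,-0.294,0.35],[0.12,-0.007,0.1,0,0,-0.294,0.35],[0.12,-0.007,0.2,0,0,-0.294,0.35],[0.12,-0.007,0.25,0,0,-0.294,0.35],[0.12,-0.007,0.3,0,0,-0.294,0.35],[0.12,-0.007,0.35,0,0,-0.294,0.35],[0.12,-0.007,0.4,0,0,-0.294,0.35],[0.12,-0.007,0.4,0,0,-0.294,0.35],[0.12,-0.007,0.4,0,0,-0.294,0.35]]]'
python3 - <<'E'
from h import *
s,R,t,f=cam('wrist'); cv2.imwrite('pics/w4.png',s['frame'])
print([(np.round(m['position'],4).tolist(),round(m['conf'],2)) for m in finder.mark_of('wrist','new_module')])
st=sensors.get_state(); print(st['joint_pos'],st['ee_pos'])
hs=cv2.cvtColor(s['frame'],cv2.COLOR_BGR2HSV); m=cv2.inRange(hs,(105,110,40),(130,255,255)); m[:,:200]=0;m[:,440:]=0
c=max(cv2.findContours(m,cv2.RETR_EXTERNAL,cv2.CHAIN_APPROX_NONE)[0],key=cv2.contourArea)[:,0]; print(cv2.boundingRect(c))
for x in (-20,20):
  for y in (-13,13):
    a=np.radians(-37); p=[.506+(x*np.cos(a)-y*np.sin(a))/1000,-.3295+(x*np.sin(a)+y*np.cos(a))/1000,.074]
    u=px(s,R,t,f,p,True); cv2.circle(s['frame'],(int(u[0]*1),int(u[1])),2,(0,255,255),-1)
cv2.imwrite('pics/w4.png',s['frame'])
E
```

```text
t: 8.77
ee_pos: [0.5052, -0.33, 0.1364]
tcp_rot: [[-0.797, 0.605, -0.002], [0.605, 0.797, 0.002], [0.003, 0.0, -1.0]]
ft_force: [0.4, -0.5, 1.5]
finger_gap: 0.0555
grasp_force: 0.0
[([0.5068, -0.3304, 0.0029], 0.65)]
[-4.44012427e+01  2.10395581e+01  9.28753875e+01 -7.57028664e-04
  6.59700367e+01 -9.72244392e+01] [ 0.50651058 -0.331158    0.13875931]
(298, 186, 41, 71)
```

View pics/w4.png

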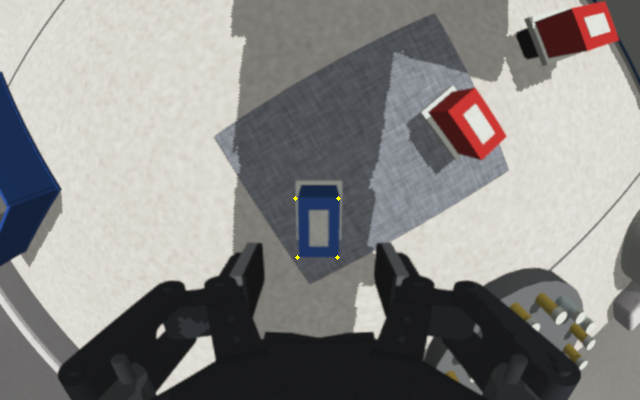

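The predicted top corners (yellow) land on the blue block at (318,228), centred between the jaws and square to them. Now descend, grip and lift.

```bash
python3 -m jog '[[[0,0,0.06,0,0,0,0.35],[0,0,0.12,0,0,0,0.35],[0,0,0.16,0,0,0,0.35],[0,0,0.185,0,0,0,0.35],[0,0,0.185,0,0,0,0.35],[0,0,0.185,0,0,0,0.7],[0,0,0.185,0,0,0,0.9],[0,0,0.185,0,0,0,0.9],[0,0,0.185,0,0,0,0.9],[0,0,0.185,0,0,0,0.9]]]' 50
```

```text
t: 9.7
ee_pos: [0.507, -0.3316, 0.0653]
tcp_rot: [[-0.798, 0.603, 0.003], [0.603, 0.798, -0.003], [-0.004, -0.0, -1.0]]
ft_force: [0.1, 0.3, 6.4]
finger_gap: 0.0256
grasp_force: 50.2
```

```bash
python3 -m jog '[[[0,0,-0.05,0,0,0,0.9],[0,0,-0.1,0,0,0,0.9],[0,0,-0.2,0,0,0,0.9],[0,0,-0.3,0,0,0,0.9],[0,0,-0.4,0,0,0,0.9],[0,0,-0.4,0,0,0,0.9],[0,0,-0.4,0,0,0,0.9],[0,0,-0.4,0,0,0,0.9]]]'
python3 - <<'E'
from h import *
st=sensors.get_state(); p=st['ee_pos'];R=st['tcp_rot'];print(p,st['ft_force'],st['finger_gap'],st['joint_pos'])
for n in ['wrist','scene','side']:
    optics.snapshot(n); print(n,[(np.round(R.T@(np.array(m['position'])-p),4).tolist(),round(m['conf'],2)) for m in finder.mark_of(n,'new_module')])
E
```

```text
t: 10.37
ee_pos: [0.5056, -0.3302, 0.2231]
tcp_rot: [[-0.798, 0.603, -0.0], [0.603, 0.798, 0.0], [0.0, 0.0, -1.0]]
ft_force: [0.3, -0.1, -1.5]
finger_gap: 0.0256
grasp_force: 49.4
[ 0.50556791 -0.33017396  0.22310829] [ 0.30121708 -0.08615581 -1.51404156] 0.025618472017151284 [-4.43979305e+01  1.55364290e+01  8.94431782e+01  1.13264523e-03
  7.50318851e+01 -9.73176446e+01]
wrist [([0.003, -0.0007, 0.0612], 0.9)]
scene [([0.0019, 0.0024, 0.0624], 0.55)]
side [([0.0013, -0.0032, 0.0615], 0.98)]
```

It's held, with the underside about 61 mm below the TCP. I'll rise and move so the wrist camera is over the socket.

```bash
python3 -m jog '[[[0,0,-0.19,0,0,0,0.9],[0.586,0.983,-0.19,0,0,-0.273,0.9],[0.586,0.983,-0.19,0,0,-0.273,0.9],[0.586,0.983,-0.19,0,0,-0.273,0.9],[0.586,0.983,-0.19,0,0,-0.273,0.9],[0.586,0.983,-0.19,0,0,-0.273,0.9],[0.586,0.983,-0.19,0,0,-0.273,0.9],[0.586,0.983,-0.19,0,0,-0.273,0.9],[0.586,0.983,-0.19,0,0,-0.273,0.9],[0.586,0.983,-0.19,0,0,-0.273,0.9],[0.586,0.983,-0.19,0,0,-0.273,0.9],[0.586,0.983,-0.19,0,0,-0.273,0.9],[0.586,0.983,-0.19,0,0,-0.273,0.9],[0.586,0.983,-0.19,0,0,-0.273,0.9],[0.586,0.983,-0.19,0,0,-0.273,0.9],[0.586,0.983,-0.19,0,0,-0.273,0.9],[0.586,0.983,-0.19,0,0,-0.273,0.9]]]'
python3 - <<'E'
from h import *
st=sensors.get_state(); p=st['ee_pos'];Q=st['tcp_rot'];print(p,Q)
s,R,t,f=cam('wrist'); cv2.imwrite('w5raw.png',s['frame']); np.savez('w5.npz',R=R,t=t,f=f,c=[s['cx'],s['cy']],p=p,Q=Q)
cv2.imwrite('pics/w5.png',cv2.resize(s['frame'][60:360,120:520],(800,600),interpolation=cv2.INTER_CUBIC)); print(-R.T@t)
for k in ['socket','dock']: print(k,[(np.round(m['position'],4).tolist(),round(m['conf'],2)) for m in finder.mark_of('wrist',k)])
print([(np.round(Q.T@(np.array(m['position'])-p),4).tolist(),round(m['conf'],2)) for m in finder.mark_of('wrist','new_module')])
E
```

```text
t: 12.08
ee_pos: [0.5559, 0.123, 0.2989]
tcp_rot: [[-0.978, -0.207, -0.001], [-0.207, 0.978, -0.0], [0.001, -0.0, -1.0]]
ft_force: [-0.6, -0.3, -1.6]
finger_gap: 0.0251
grasp_force: 49.7
[0.55593488 0.12302756 0.29892528] [[-9.78371992e-01 -2.06852148e-01 -6.58797021e-04]
 [-2.06851993e-01  9.78372202e-01 -2.96298363e-04]
 [ 7.05838645e-04 -1.53616543e-04 -9.99999739e-01]]
[0.49166046 0.11057944 0.42035829]
socket [([0.4879, 0.1132, 0.0454], 0.85)]
dock [([0.4887, 0.1112, -0.0002], 0.88)]
[([0.0036, -0.0028, 0.0606], 0.62)]
```

View pics/w5.png

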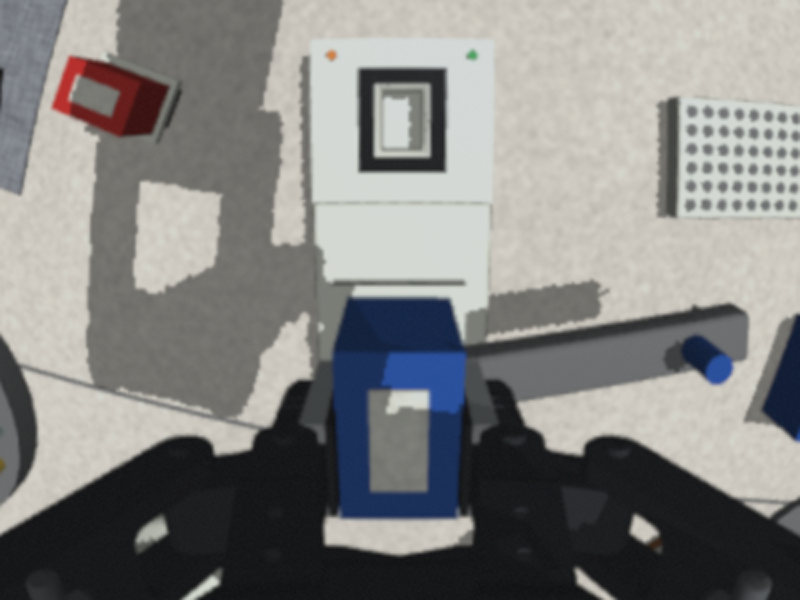

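The wrist view shows the socket's black frame at crop (402,120), the arm swung out to the right with its knob at (707,358), and the blue module held square at the bottom. I'll fit the frame and the block's top face.

```bash
python3 - <<'E'
from h import *
im=cv2.imread('w5raw.png'); d=np.load('w5.npz'); s=dict(cx=d['c'][0],cy=d['c'][1]); a=(s,d['R'],d['t'],float(d['f']))
g=cv2.cvtColor(im,cv2.COLOR_BGR2GRAY)
m=np.zeros_like(g); m[85:155,290:355]=(g[85:155,290:355]<95)*255
c=max(cv2.findContours(m,cv2.RETR_EXTERNAL,cv2.CHAIN_APPROX_NONE)[0],key=cv2.contourArea)[:,0]
P=np.array([ray(*a,u,v,.045,True)[:2] for u,v in c])*1000
print('frame',cv2.minAreaRect(P.astype(np.float32)))
# inner hole edge (frame's inner boundary)
cs,h=cv2.findContours(m,cv2.RETR_CCOMP,cv2.CHAIN_APPROX_NONE)
for q,hh in zip(cs,h[0]):
    if hh[3]>=0 and len(q)>20:
        P=np.array([ray(*a,u,v,.045,True)[:2] for u,v in q[:,0]])*1000; print('inner',cv2.minAreaRect(P.astype(np.float32)))
Q=d['Q'];p=d['p']
for zo in (-.007,-.009,-.011):
    L=[Q.T@(ray(*a,u/2+120,v/2+60,p[2]-zo,True)-p) for u,v in [(334,351),(466,351),(341,517),(458,517)]]
    print(zo,np.round(np.array(L)*1000,1)[:,:2].tolist())
E
```

```text
frame ((490.148681640625, 112.55825805664062), (60.987979888916016, 50.55253982543945), 11.946925163269043)
inner ((489.7329406738281, 111.94303131103516), (47.47433090209961, 37.13505554199219), 12.298177719116211)
-0.007 [[21.0, -11.6], [21.0, 14.7], [-19.7, -11.6], [-19.6, 14.8]]
-0.009 [[21.7, -11.3], [21.8, 14.4], [-18.2, -11.4], [-18.1, 14.5]]
-0.011 [[22.5, -11.1], [22.5, 14.2], [-16.7, -11.2], [-16.7, 14.3]]
```

```bash
python3 -m jog '[[[0.055,0.004,0.1,0,0,0,0.9],[0.055,0.004,0.2,0,0,0,0.9],[0.055,0.004,0.3,0,0,0,0.9],[0.055,0.004,0.38,0,0,0,0.9],[0.055,0.004,0.43,0,0,0,0.9],[0.055,0.004,0.43,0,0,0,0.9],[0.055,0.004,0.43,0,0,0,0.9],[0.055,0.004,0.43,0,0,0,0.9]]]'
python3 - <<'E'
from h import *
for n in ['scene','side','wrist']:
    st=sensors.get_state(); p=st['ee_pos'];Q=st['tcp_rot']
    s,R,t,f=cam(n); cv2.imwrite(n+'6raw.png',s['frame']); np.savez(n+'6.npz',R=R,t=t,f=f,c=[s['cx'],s['cy']],p=p,Q=Q)
    if n!='wrist': 
        u,v=px(s,R,t,f,(.488,.111,.045)); print(n,u,v)
a=[cv2.resize(cv2.imread('scene6raw.png')[180:260,290:390],(400,320),interpolation=cv2.INTER_CUBIC),cv2.resize(cv2.imread('side6raw.png')[160:240,270:370],(400,320),interpolation=cv2.INTER_CUBIC)]
b=cv2.resize(cv2.imread('wrist6raw.png')[60:200,220:420],(400,280),interpolation=cv2.INTER_CUBIC); b=np.hstack([b,cv2.resize(cv2.imread('wrist6raw.png')[120:330,170:470],(400,280))])
cv2.imwrite('pics/m6.png',np.vstack([np.hstack(a),b])); print(p,Q[:,0])
E
```

```text
t: 12.95
ee_pos: [0.5355, 0.1213, 0.1291]
tcp_rot: [[-0.978, -0.209, 0.003], [-0.209, 0.978, -0.0], [-0.003, -0.001, -1.0]]
ft_force: [1.2, -0.3, -0.4]
finger_gap: 0.0257
grasp_force: 49.6
scene 339.8351033025 222.7620803210113
side 311.9856662050946 201.5020378847626
[0.53584456 0.1214291  0.12969818] [-0.97795617 -0.20876915 -0.00414467]
```

View pics/m6.png

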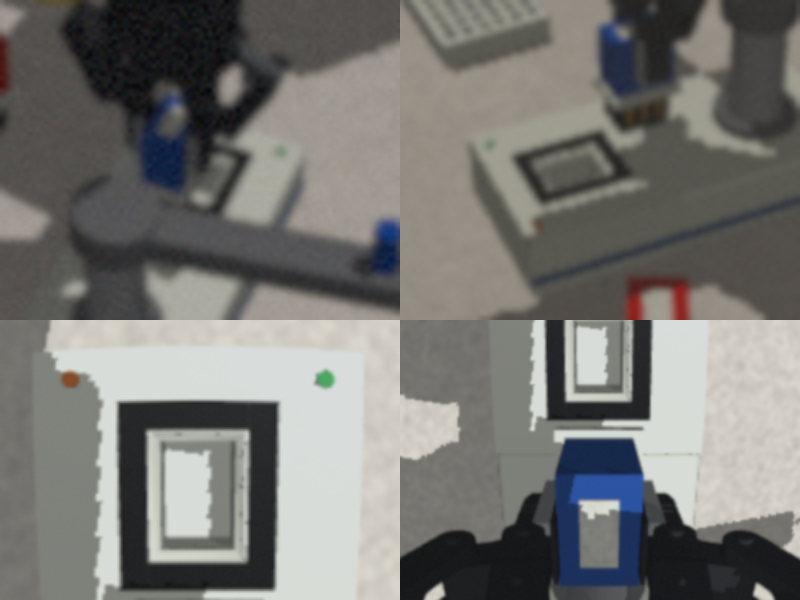

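The side view (top right) shows the socket frame clear of the module. The wrist crops show the frame whole and the module's top face just behind it. Now I'll fit the socket from both cameras.

```bash
python3 - <<'E'
from h import *
np.set_printoptions(precision=1,suppress=True)
def ld(n):
    d=np.load(n+'6.npz'); return cv2.imread(n+'6raw.png'),(dict(cx=d['c'][0],cy=d['c'][1]),d['R'],d['t'],float(d['f'])),d['p'],d['Q']
im,a,p,Q=ld('wrist'); g=cv2.cvtColor(im,cv2.COLOR_BGR2GRAY)
m=np.zeros_like(g); m[95:197,272:365]=(g[95:197,272:365]<75)*255
cs,h=cv2.findContours(m,cv2.RETR_CCOMP,cv2.CHAIN_APPROX_NONE)
for q,hh in zip(cs,h[0]):
    if len(q)>60:
        P=np.array([ray(*a,u,v,.045,True)[:2] for u,v in q[:,0]])*1000; r_=cv2.minAreaRect(P.astype(np.float32))
        print('wrist',hh[3],r_,'tool',(Q.T@(np.r_[np.array(r_[0])/1000,.045]-p))*1000)
hs=cv2.cvtColor(im,cv2.COLOR_BGR2HSV); b=cv2.inRange(hs,(105,110,30),(130,255,255)); b[:200]=0
for row in (250,270,290,310): print(row,np.where(b[row,250:400])[0][[0,-1]]+250)
print('col',im[200:330:2,293].astype(int).sum(1).tolist(), np.where(b[:,293])[0][[0,-1]],np.where(b[:,340])[0][[0,-1]])
im,a,_,_=ld('side')
C=np.array([ray(*a,(u-400)/4+270-.4,v/4+160-.4,.045)[:2] for u,v in [(514,156),(600,131),(634,177),(543,203)]])*1000
print('side',C,C.mean(0),cv2.minAreaRect(C.astype(np.float32)))
E
```

```text
wrist -1 ((489.9110107421875, 112.31959533691406), (62.96816635131836, 51.676658630371094), 12.05111312866211) tool [47.2  0.8 84.5]
wrist 0 ((489.7135314941406, 112.3126220703125), (46.5616340637207, 36.25299835205078), 12.121171951293945) tool [47.4  0.8 84.5]
250 [287 351]
270 [287 351]
290 [288 350]
310 [289 349]
col [308, 450, 644, 647, 538, 406, 275, 160, 144, 140, 139, 137, 136, 136, 136, 124, 120, 122, 155, 171, 170, 170, 169, 166, 168, 169, 171, 167, 168, 169, 168, 169, 166, 170, 167, 167, 170, 168, 168, 168, 167, 166, 168, 168, 164, 168, 170, 164, 168, 164, 165, 168, 164, 165, 169, 171, 168, 166, 166, 174, 192, 193, 198, 195, 193] [214 318] [210 318]
side [[455.4 129.8]
 [513.9 142.6]
 [525.9  93.4]
 [466.   81.6]] [490.3 111.9] ((490.62261962890625, 111.62120819091797), (61.06509780883789, 50.59159469604492), 12.36037826538086)
```

```bash
python3 -m jog '[[[0.06,-0.001,0,0,0,0,0.9],[0.113,-0.001,0,0,0,0,0.9],[0.113,-0.001,0,0,0,0,0.9],[0.113,-0.001,0,0,0,0,0.9],[0.113,-0.001,0.03,0,0,0,0.9],[0.113,-0.001,0.03,0,0,0,0.9],[0.113,-0.001,0.03,0,0,0,0.9],[0.113,-0.001,0.03,0,0,0,0.9]]]'
python3 - <<'E'
from h import *
for i in range(3):
    st=sensors.get_state(); print(np.round(st['ee_pos'],4),np.round(st['tcp_rot'][:,0],4)); s,R,t,f=cam('side')
im=s['frame'];cv2.imwrite('pics/s7.png',cv2.resize(im[130:250,250:410],(800,600),interpolation=cv2.INTER_CUBIC))
E
```

```text
t: 13.77
ee_pos: [0.4908, 0.1117, 0.1159]
tcp_rot: [[-0.978, -0.209, 0.001], [-0.209, 0.978, 0.0], [-0.001, -0.0, -1.0]]
ft_force: [-0.4, 0.5, -0.5]
finger_gap: 0.0253
grasp_force: 49.6
[0.4908 0.1117 0.1159] [-0.9779 -0.209  -0.001 ]
[0.4908 0.1117 0.116 ] [-0.9779 -0.209  -0.0011]
[0.4907 0.1117 0.1159] [-0.9779 -0.2089 -0.001 ]
```

View pics/s7.png

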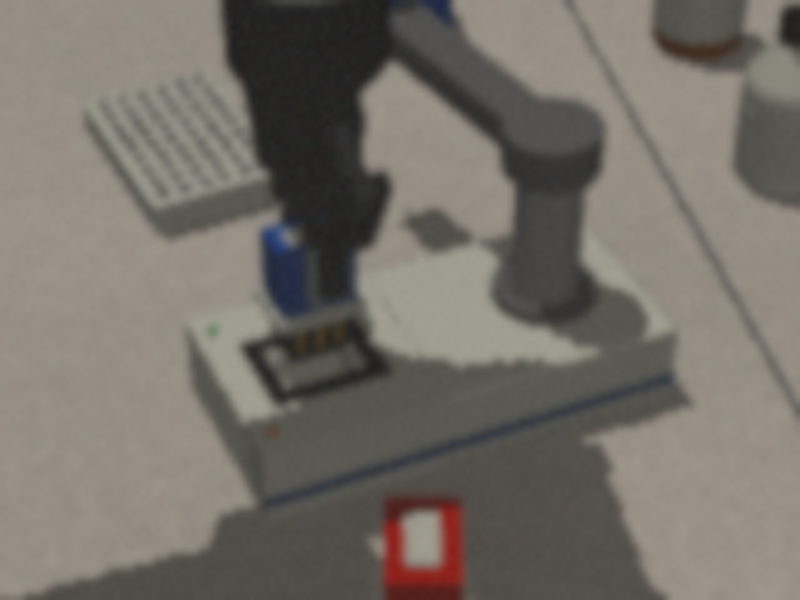

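The module hangs right over the frame at (320,365), and the absolute and relative fits agree to about 1 mm. I'll go in slowly and watch the force.

```bash
python3 -m jog '[[[-0.0015,0,0.01,0,0,0,0.9],[-0.0015,0,0.02,0,0,0,0.9],[-0.0015,0,0.03,0,0,0,0.9],[-0.0015,0,0.04,0,0,0,0.9],[-0.0015,0,0.05,0,0,0,0.9],[-0.0015,0,0.05,0,0,0,0.9],[-0.0015,0,0.05,0,0,0,0.9]]]'
```

```text
t: 14.5
ee_pos: [0.4904, 0.1118, 0.0949]
tcp_rot: [[-0.978, -0.209, -0.001], [-0.209, 0.978, 0.0], [0.001, 0.0, -1.0]]
ft_force: [-0.5, -0.9, -1.7]
finger_gap: 0.025
grasp_force: 49.7
```

```bash
python3 -m jog '[[[0,0,0.01,0,0,0,0.9],[0,0,0.02,0,0,0,0.9],[0,0,0.028,0,0,0,0.9],[0,0,0.034,0,0,0,0.9],[0,0,0.038,0,0,0,0.9],[0,0,0.041,0,0,0,0.9],[0,0,0.041,0,0,0,0.9],[0,0,0.041,0,0,0,0.9]]]'
```

```text
t: 15.17
ee_pos: [0.4904, 0.1118, 0.0803]
tcp_rot: [[-0.978, -0.209, -0.001], [-0.209, 0.978, -0.0], [0.001, -0.0, -1.0]]
ft_force: [-7.6, -0.9, 15.7]
finger_gap: 0.0258
grasp_force: 51.9
```

```bash
python3 -m jog '[[[0,0,0.003,0,0,0,0.9],[0,0,0.003,0,0,0,0.9],[0,0,0.003,0,0,0,0.9]]]'
python3 - <<'E'
from h import *
s,R,t,f=cam('side'); cv2.imwrite('pics/s8.png',cv2.resize(s['frame'][130:250,250:410],(800,600),interpolation=cv2.INTER_CUBIC))
print([np.round(m['position'],4) for m in finder.mark_of('side','new_module')],sensors.get_state()['ft_force'])
E
```

```text
t: 15.42
ee_pos: [0.4905, 0.1118, 0.0803]
tcp_rot: [[-0.978, -0.21, -0.001], [-0.21, 0.978, -0.0], [0.001, -0.0, -1.0]]
ft_force: [-13.8, -1.5, 27.8]
finger_gap: 0.0254
grasp_force: 53.6
[array([0.4872, 0.1041, 0.0203]), array([0.5667, 0.2759, 0.1577])] [-12.92561988  -2.00118123  27.71734153]
```

View pics/s8.png

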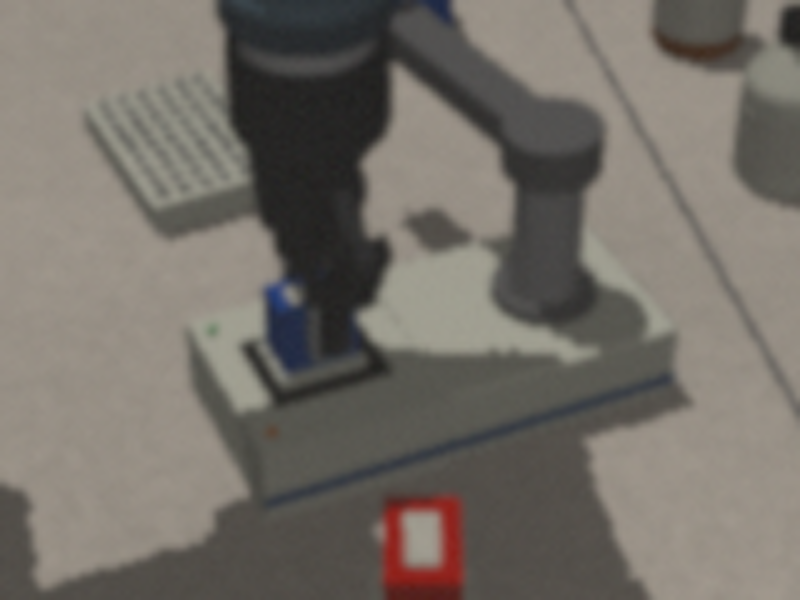

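The collar sits flat inside the black frame at (325,370), and the descent has stopped solidly at the expected height. Release and lift.

```bash
python3 -m jog '[[[0,0,-0.003,0,0,0,0.9],[0,0,-0.003,0,0,0,0.7],[0,0,-0.003,0,0,0,0.5],[0,0,-0.003,0,0,0,0.4],[0,0,-0.003,0,0,0,0.4],[0,0,-0.003,0,0,0,0.4],[0,0,-0.05,0,0,0,0.4],[0,0,-0.15,0,0,0,0.4],[0,0,-0.25,0,0,0,0.4],[-0.12,0,-0.45,0,0,0,0.4],[-0.17,0,-0.55,0,0,0,0.4],[-0.17,0,-0.55,0,0,0,0.4],[-0.17,0,-0.55,0,0,0,0.4],[-0.17,0,-0.55,0,0,0,0.4]]]'
python3 - <<'E'
from h import *
for n in ['scene','side','wrist']:
    s=optics.snapshot(n)
    for k in ['new_module','old_module','probe_knob','cuvette_block']: print(n,k,[(np.round(m['position'],4).tolist(),round(m['conf'],2)) for m in finder.mark_of(n,k)][:3])
cv2.imwrite('pics/w9.png',s['frame'])
E
```

```text
t: 16.68
ee_pos: [0.5602, 0.1262, 0.3021]
tcp_rot: [[-0.978, -0.209, 0.008], [-0.209, 0.978, 0.0], [-0.008, -0.002, -1.0]]
ft_force: [0.3, -0.0, -0.0]
finger_gap: 0.0516
grasp_force: 0.0
scene new_module [([0.4884, 0.1084, 0.0175], 0.77)]
scene old_module [([0.5068, -0.0674, 0.0051], 0.98), ([0.3621, -0.0965, -0.0009], 0.75)]
scene probe_knob [([0.5606, 0.2778, 0.1567], 0.66)]
scene cuvette_block [([0.4511, 0.3619, 0.0005], 0.8), ([0.5002, -0.2681, -0.0022], 0.51)]
side new_module [([0.4889, 0.1089, 0.0182], 0.59), ([0.4895, 0.1141, 0.0469], 0.58)]
side old_module [([0.5107, -0.2054, 0.0037], 0.85), ([0.3651, -0.0974, 0.0006], 0.85), ([0.502, -0.0658, -0.001], 0.77)]
side probe_knob [([0.5623, 0.2748, 0.1598], 0.72)]
side cuvette_block [([0.4524, 0.3594, 0.001], 0.74)]
wrist new_module [([0.4899, 0.1101, 0.0205], 0.57)]
wrist old_module [([0.5118, -0.2046, 0.0044], 0.86), ([0.503, -0.0597, 0.0032], 0.64), ([0.3612, -0.1005, -0.0018], 0.55)]
wrist probe_knob [([0.5629, 0.2775, 0.163], 0.91)]
wrist cuvette_block [([0.4543, 0.3604, -0.0043], 0.91)]
```

View pics/w9.png

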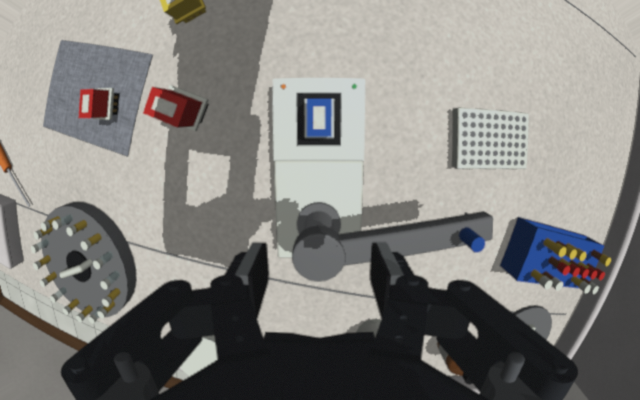

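The module sits home and square in the frame at (319,119), the probe arm is out at its stop with the knob at (472,240), and the red module and cuvette block have not moved.

```bash
python3 -c "
from station import job;print(job.finish_job())"
```

```text
the job is handed in; nothing more can be done
None
```

The job is handed in: the probe arm is swung out to about 1.41 rad, the blue module is plugged fully home and released, and the red module and cuvette block were left where they stood; the hand-in returned no verdict.

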